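Draw the bottom board carrier from the magazine and lay it in the test nest

ROBOT

A 6-joint arm with a two-finger parallel gripper is mounted at the origin on a cart in front of the work surface, level with it; the furniture and walls round the work are solid. World frame = base frame: x ahead of the robot, y to its left, z up, the work surface at z = 0. Lengths are in m, angles in rad, forces in N, time in s.
With the tool pointing down it reaches from about 0.25 to 0.725 m from the base axis. Payload 4 kg.
Tool frame: the origin (TCP) lies at the very end of the fingers, on their centre line; the grasp point (between the pads) lies 19 mm behind it; z points along the fingers, y is the line along which they close (so a half turn about z gives the same grasp; the last joint's range is limited). The gripper opens to 85 mm and grips with 20 to 120 N. Pads are 22 mm wide; open, the fingers measure 114 mm over their backs; the gripper's body (76 mm by 85 mm) begins 54 mm behind the grasp point. The pads swing forward as they close: fully open they stand 13 mm farther back than shut.
Start: joints at [-1.18, 0.241, 0.005, 1.335, 0, 1.571], TCP at [0.19, -0.462, 0.205] pointing down, gripper open.
Joint ranges: [-2.72, 2.72], [-1.05, 1.87], [-1.09, 1.28], [-1.99, 2.15], [-1.42, 1.44], [-3.14, 3.14]. Speed limits (rad/s): [2.79, 2.79, 3.14, 3.14, 3.14, 3.14].

INTERFACE

Orientations are given as a unit quaternion [x, y, z, w].
In Python, from workcell import bot, vision, workorder gives the robot as it stands.
- The arm moves only by the shell command python3 -m creep 'ROWS' [OPENING]. ROWS is JSON, a list of rows, each a list of 2 entries, a list of its own where there are three numbers: the shift along the tool's x, y, z in mm, then the turn, a rotation vector about the tool's x, y, z in rad. In form: [[[dx, dy, dz], [wx, wy, wz]], ...]. A call has 1 to 12 rows; each row shifts and turns the commanded pose from where the row before left it, along the tool's axes as they then stand; what a row does not reach is not made up. A row lasts 1/8 s, in which the tool goes at most 62.5 mm and 10.7 degrees, less where a joint would pass 70% of its speed; a pose out of reach is approached as far as the arm can. A call is refused whole if a number of a shift passes 62.5 or a number of a turn 0.188, either way. A call with a gripper value outside its range is refused whole. OPENING is the finger opening in mm, from 0 to 85.4, set as the call begins (- or left out, the last holds). The fingers move at their own pace and stop on an object; the grip force is fixed at half the most. Time passes only in rows, so rows that do not move let the fingers close. It gives the time, the measured TCP pose, the force, the opening and the grip force at its end, in the units of the state.
- bot.get_obs(): the state, without advancing time (a new reading comes with each control period).
- vision.camera(name): name is "side" or "top" or "wrist"; returns a dict with "image" (384x512x3 uint8, blue, green, red), "z_map" (384x512 float32, m along the optical axis (not along the pixel's ray), 0 where there is no reading), "K" (3x3 intrinsics, pixels), "rvec" (rotation vector, rad) and "tvec" (3), from world to camera coordinates, as OpenCV has them; the wrist camera has in their place "tool_from_camera" (4x4, takes a point from camera to tool coordinates, whose origin is the TCP and whose axes are the flange's). Camera axes: x right, y down, z forward; pixel columns grow to the right and rows downward; lengths in m; the calibration is good to about 2 mm. A picture is of the moment at which its call begins: read the wrist's pose just before it.
- workorder.job_done(): hands the job in; it is judged then, once.
Trained networks look in a picture, given as the dict that the camera call returned (one of the last four; its "shot" number tells which), for a name from the list of things; names that differ only in an ending like _2 or _b are one class to them, and where a whole thing is asked for, a point or a joint stands for the part that bears it (a point fixed in the world has none). Each returns a list of dicts, best first, with "score" (0 to 1); they miss things now and then, are a little off and sometimes report something else, mostly with a low value. They report only what shows in the picture. A call takes as long as a camera call.
- vision.spot_in(picture, query): "position" ([column, row] in pixels, amid what is visible of it).
- vision.place_of(picture, query): "position" ([column, row] in pixels: a listed point, or the origin of a listed thing).
The state is a dict: "clock": time; "joint_pos": joint angles; "joint_vel": joint speeds; "tau": joint torques, N m; "eef_pos": TCP position; "tool_rot": TCP orientation; "ft_force": force on the tool from outside, world axes, zero at the start; "ft_torque": the same for the moment, N m; "grip_width": finger opening in m; "grasp_force": force on a finger pad.
Only numpy, scipy, OpenCV 4.12 (cv2) and the standard library are available. Lean on these libraries where they do the work, as an engineer would, in place of code of your own. Each camera call takes 0.05 s, during which the arm holds its last target. There are 200 camera calls.

TASK

Swing the counterweighted keeper at the mouth of the carrier magazine up past its balance point so that it stays open by itself, and draw only the bottom carrier out by its tongue, leaving the others in the stack. Lay that carrier flat on the bench and let go, take it again across its width, and set it down in the test nest, tongue in the key slot, so that it lies flat on both ledges; do not drop it in. Leave the keeper open, and do not disturb the other things on the bench.

Things in the scene. Friction and masses are not known exactly. Their poses are not given: they have to be found in the camera images.
- magazine: Fixed grey steel magazine, 150 long (its x), walls 75 wide, 59 high, with four equal carriers stacked on its 5 mm base plate. Origin: centre of its underside; -x points out of the mouth. The bottom carrier's tongue stands about 33 mm out of the mouth, a slot 67 wide, 5 to 18 mm above the bench; the front wall above it (outer face 72 mm from the origin) holds back the others.
- mouth (a point): Centre of the mouth slot in the outer face of the magazine's front wall, 10 mm above the bench.
- keeper (a joint): Hinge of the keeper: a steel bail whose cross bar (8 thick, 14 above the bench) bars the mouth 46 mm ahead of the front wall, with side arms outside the magazine and two round counterweights. 0 rad = closed; grows as the bar swings up and back over the magazine; stop at 2.0. Below about 1.0 it falls shut, beyond that it falls open and stays. Less than 3 N at the grip lifts it.
- keeper_tab (a point): Centre of the keeper's grip, a black disc standing on edge on the front of the cross bar, 12 thick (along the magazine's y), 26 across, its centre 21 mm above the bench when closed and 29 mm in front of the cross bar. It swings with the keeper about keeper_pivot, in the magazine's x-z plane.
- keeper_pivot (a point): Point on the keeper's hinge axis midway between the side arms, 50 mm above the bench; the axis runs along the magazine's y. The grip disc's centre is 150 mm from it.
- carrier_1_mid (a point): Centre (half-way up) of the body of the bottom carrier: a black pallet with a small green board let in flush. Body 100 (its x) by 62 (its y) by 10 thick, plus a tongue 32 wide, 32 long, 10 thick on the middle of its -x end. About 0.16 kg. It lies right way up, z up, in the magazine and in the nest.
- tongue (a point): Middle of the bottom carrier's tongue, half-way up, 67 mm from carrier_1_mid in the carrier's -x direction.
- carrier_2_mid (a point): Centre of the body of the second carrier from the bottom, equal to the first, right way up, tongue also towards the mouth but behind the front wall: this point starts about 90 mm behind the wall's outer face. It and those above sink by 10 mm when the bottom one is gone.
- carrier_3_mid (a point): The same for the third carrier.
- carrier_4_mid (a point): The same for the top carrier.
- nest: Test nest, fixed: aluminium base 176x100x8 mm with grey guides. Origin: on the bench under the pocket's centre; key slot for the tongue (37 wide, no room for fingers beside it) at its -x end. The carrier's ends rest on two ledges 26 mm up, in a pocket 105x67 (2.5 mm play all round); guides flare out from 33 to 40 mm up. The long sides are open over the middle 76 mm, down to the base.
- nest_seat (a point): Where carrier_1_mid comes to lie in the nest, 31 mm above the bench, axes as the nest's (the carrier's x along the nest's x, tongue towards -x).
- solder_reel: Reel of solder wire, 52 across and 42 high; a bystander. Origin: its underside.
- esd_brush: Black antistatic brush, 172 by 36 by 11 mm, lying flat; a bystander. Origin: centre of its underside.
- polyimide_tape: Roll of amber tape lying flat, 60 across and 19 high; a bystander. Origin: centre of its underside.
- unit_top (a point): Top of the tall grey unit with upright circuit boards that stands fixed on the bench left (+y) of the nest: about 0.31 m long (away from the robot), 0.16 m wide, up to 0.30 m high; this point is over its middle, 0.30 m above the bench. Its near end lies about 0.24 m nearer the robot than this point. Pass over it or round it.

How it is judged:
By the outcome, as a careful person would: the job done as asked, in the order asked, and still so for the second after the job is handed in, with the robot touching nothing.
It also fails if it takes over 66 s, if anything falls off the work surface, if the arm or the gripper's body presses on something with over 40 N, if the wrist force passes 120 N, or if a joint passes its speed limit or range.

## Working session

There is one attempt and no reset: what is moved stays moved. The work goes in short steps, Python scripts to look and compute and a shell command to move; the robot and the scene stay as the last step left them, time stands still between calls to the robot, and variables do not carry over. Pictures are saved under pics/ and viewed, at most 13 in all, crops included, and the job is handed in when it is done.

```bash
ls; mkdir -p pics; cat > h.py <<'E'
import numpy as np, cv2
from scipy.spatial.transform import Rotation as R
from workcell import bot, vision, workorder
def ext(p,obs=None):
    """world_from_camera 4x4"""
    T=np.eye(4)
    if 'rvec' in p:
        r=cv2.Rodrigues(np.array(p['rvec'],float))[0]; t=np.array(p['tvec'],float).ravel()
        T[:3,:3]=r.T; T[:3,3]=-r.T@t; return T
    T[:3,:3]=R.from_quat(obs['tool_rot']).as_matrix(); T[:3,3]=obs['eef_pos']
    return T@np.array(p['tool_from_camera'])
def ray(p,px,T):
    K=np.array(p['K']); d=np.linalg.inv(K)@[px[0],px[1],1]
    return T[:3,3],T[:3,:3]@d
def atz(p,px,T,z):
    o,d=ray(p,px,T); return o+d*(z-o[2])/d[2]
def depth(p,px,T):
    c,r=int(round(px[0])),int(round(px[1])); w=p['z_map'][max(r-1,0):r+2,max(c-1,0):c+2]; w=w[w>0]
    if len(w)==0: return np.full(3,np.nan)
    o,d=ray(p,px,T); return o+d*np.median(w)
def shot(name):
    o=bot.get_obs(); p=vision.camera(name); return p,ext(p,o)
E
cat > a.py <<'E'
from h import *
np.set_printoptions(precision=3,suppress=True)
Z=dict(magazine=0,mouth=.01,keeper_tab=.021,keeper_pivot=.05,carrier_1_mid=.01,tongue=.01,carrier_4_mid=.04,nest=0,nest_seat=.031,solder_reel=0,esd_brush=0,polyimide_tape=0,unit_top=.3)
for n in ('top','side'):
    p,T=shot(n); cv2.imwrite(f'pics/{n}0.png',p['image']); print(n,T[:3,3])
    for q,z in Z.items():
        for r in vision.place_of(p,q)[:2]:
            print(q,round(r['score'],2),np.round(r['position']),atz(p,r['position'],T,z),depth(p,r['position'],T))
o=bot.get_obs();print(o)
E
python3 a.py
```

```text
pics
top [ 0.389 -0.284  1.114]
magazine 0.94 [318. 209.] [ 0.482 -0.455  0.   ] [ 0.478 -0.448  0.044]
magazine 0.58 [261. 209.] [ 0.479 -0.291  0.   ] [ 0.477 -0.291  0.02 ]
mouth 0.86 [309. 224.] [ 0.437 -0.429  0.01 ] [ 0.435 -0.423  0.058]
keeper_tab 0.98 [294. 249.] [ 0.366 -0.387  0.021] [ 0.366 -0.386  0.034]
keeper_pivot 0.56 [323. 201.] [ 0.501 -0.463  0.05 ] [ 0.501 -0.464  0.044]
carrier_1_mid 0.51 [316. 210.] [ 0.477 -0.448  0.01 ] [ 0.474 -0.443  0.044]
tongue 0.8 [303. 229.] [ 0.423 -0.412  0.01 ] [ 0.423 -0.412  0.015]
carrier_4_mid 0.8 [324. 199.] [ 0.507 -0.468  0.04 ] [ 0.507 -0.467  0.044]
nest 0.77 [262. 213.] [ 0.467 -0.294  0.   ] [ 0.465 -0.294  0.019]
nest 0.55 [231. 144.] [ 0.668 -0.201  0.   ] [ 0.657 -0.204  0.044]
nest_seat 0.94 [260. 213.] [ 0.465 -0.289  0.031] [ 0.465 -0.289  0.021]
solder_reel 0.55 [234. 146.] [ 0.663 -0.208  0.   ] [ 0.653 -0.211  0.043]
esd_brush 0.8 [340. 250.] [ 0.367 -0.518  0.   ] [ 0.367 -0.516  0.011]
polyimide_tape 0.81 [221. 259.] [ 0.335 -0.179  0.   ] [ 0.335 -0.179  0.002]
unit_top 0.65 [152. 174.] [ 0.526 -0.056  0.3  ] 
[... 894 characters left out ...]
3 -0.527  0.01 ]
esd_brush 0.62 [321. 203.] [ 0.67  -0.212  0.   ] [ 0.667 -0.221  0.012]
polyimide_tape 0.82 [200. 201.] [ 0.328 -0.176  0.   ] [ 0.328 -0.175 -0.   ]
unit_top 0.63 [265.  82.] [ 0.523 -0.059  0.3  ] [0.53  0.017 0.253]
{'clock': 1.4, 'joint_pos': array([-1.18 ,  0.241,  0.005,  1.335, -0.   ,  1.571]), 'joint_vel': array([-0.   , -0.001,  0.   ,  0.001,  0.002,  0.   ]), 'tau': array([  0.   , -37.22 ,  25.269,   0.001,   0.   ,   0.   ]), 'eef_pos': array([ 0.19 , -0.462,  0.205]), 'tool_rot': array([ 0.981,  0.194, -0.   , -0.   ]), 'ft_force': array([-0.124,  0.307,  0.039]), 'ft_torque': array([0.033, 0.011, 0.008]), 'grasp_force': 0.0, 'grip_width': 0.0854864904343512}
```

```bash
python3 -c "
import cv2
i=cv2.imread('pics/top0.png')[110:300,130:390];cv2.imwrite('pics/top0c.png',cv2.resize(i,None,fx=3,fy=3,interpolation=2))"
```

```text
(no output)
```

View pics/top0c.png

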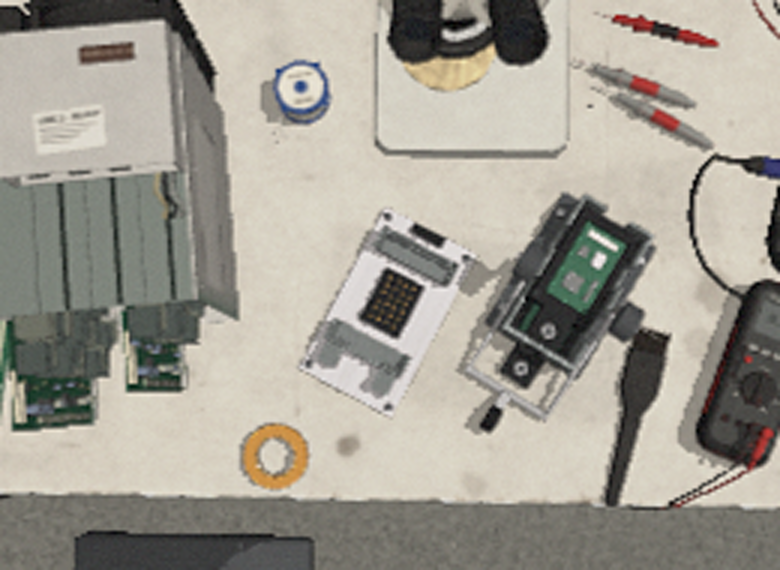

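```bash
cat >> h.py <<'E'
def rot(yaw,tilt=0):
    """tool down, tool x at world angle yaw (deg); tilt(rad)>0: rotation about tool y"""
    c,s=np.cos(np.radians(yaw)),np.sin(np.radians(yaw))
    return R.from_matrix(np.array([[c,s,0],[s,-c,0],[0,0,-1.]]))*R.from_rotvec([0,tilt,0])
def plan(targets,start=None):
    """targets: list of (pos,Rot,nrows); prints rows, rounded with carry"""
    o=bot.get_obs()
    P,Q=start or (np.array(o['eef_pos']),R.from_quat(o['tool_rot'])); out=[]
    for pos,rt,n in targets:
        P0,Q0=P,Q; w=(Q0.inv()*rt).as_rotvec()
        for i in range(1,n+1):
            gp=P0+(np.array(pos)-P0)*i/n; gq=Q0*R.from_rotvec(w*i/n)
            d=np.round(Q.inv().apply(gp-P)*1000).astype(int); v=np.round((Q.inv()*gq).as_rotvec(),3)
            out.append([d.tolist(),v.tolist()])
            P=P+Q.apply(d/1000); Q=Q*R.from_rotvec(v)
    print(str(out).replace(' ','')); print('end',P.round(4)); return P,Q
E
python3 - <<'E'
from h import *
p=vision.camera('wrist'); print(p['tool_from_camera'].round(3),p['K'])
plan([((.34,-.37,.2),rot(-30),6)])
E
```

```text
[[-0.    -0.96  -0.279  0.071]
 [ 1.    -0.     0.    -0.001]
 [-0.    -0.279  0.96  -0.17 ]
 [ 0.     0.     0.     1.   ]] [[333.1713816    0.         254.83903221]
 [  0.         333.1713816  193.17111624]
 [  0.           0.           1.        ]]
[[[29,-5,1],[-0.0,-0.0,0.152]],[[28,-9,1],[-0.0,-0.0,0.153]],[[26,-13,0],[-0.0,-0.0,0.152]],[[24,-17,1],[-0.0,-0.0,0.153]],[[21,-20,1],[-0.0,-0.0,0.152]],[[17,-24,1],[-0.0,-0.0,0.152]]]
end [ 0.3397 -0.3696  0.1999]
```

```bash
python3 - <<'E'
from h import *
plan([((.36,-.38,.16),rot(150),12)])
E
```

```text
[[[16,-1,4],[0.0,-0.0,-0.186]],[[15,2,3],[0.0,-0.0,-0.185]],[[15,5,4],[0.0,-0.0,-0.186]],[[14,7,4],[0.0,-0.0,-0.185]],[[12,10,4],[0.0,-0.0,-0.186]],[[10,12,3],[0.0,-0.0,-0.186]],[[8,14,4],[0.0,-0.0,-0.185]],[[5,15,4],[0.0,-0.0,-0.186]],[[3,15,4],[0.0,-0.0,-0.185]],[[-1,16,3],[0.0,-0.0,-0.186]],[[-4,15,4],[0.0,-0.0,-0.186]],[[-6,15,4],[0.0,0.0,-0.185]]]
end [ 0.3603 -0.3799  0.1599]
```

```bash
python3 -m creep '[[[16,-1,4],[0,0,-0.186]],[[15,2,3],[0,0,-0.185]],[[15,5,4],[0,0,-0.186]],[[14,7,4],[0,0,-0.185]],[[12,10,4],[0,0,-0.186]],[[10,12,3],[0,0,-0.186]],[[8,14,4],[0,0,-0.185]],[[5,15,4],[0,0,-0.186]],[[3,15,4],[0,0,-0.185]],[[-1,16,3],[0,0,-0.186]],[[-4,15,4],[0,0,-0.186]],[[-6,15,4],[0,0,-0.185]]]'
cat > w.py <<'E'
from h import *
import sys
np.set_printoptions(precision=4,suppress=True)
Z=dict(magazine=0,mouth=.01,keeper_tab=.021,keeper_pivot=.05,carrier_1_mid=.01,tongue=.01,carrier_4_mid=.04,nest=0,nest_seat=.031)
o=bot.get_obs();print(o['clock'],o['eef_pos'],R.from_quat(o['tool_rot']).as_matrix()[:,0],o['joint_pos'])
p,T=shot('wrist'); cv2.imwrite(f'pics/{sys.argv[1]}.png',p['image'])
for q in sys.argv[2:]:
    q,_,z=q.partition('='); z=float(z) if z else Z[q]
    for r in vision.place_of(p,q)[:1]:
        print(q,round(r['score'],2),np.round(r['position']),atz(p,r['position'],T,z),depth(p,r['position'],T))
E
python3 w.py w1 keeper_tab tongue mouth keeper_pivot
```

```text
clock: 2.95
eef_pos: [0.3608, -0.3797, 0.1598]
tool_rot: [0.256, 0.967, -0.0, 0.0]
ft_force: [1.4, -0.4, -1.2]
grip_width: 0.0851
grasp_force: 0.0
2.95 [ 0.3608 -0.3797  0.1598] [-0.8689  0.4949 -0.0001] [-0.811   0.3108 -0.0193  1.2406 -0.     -0.2932]
keeper_tab 0.71 [257. 179.] [ 0.3659 -0.38    0.021 ] [ 0.3634 -0.3787  0.0325]
tongue 0.7 [253. 235.] [ 0.4179 -0.4142  0.01  ] [ 0.4158 -0.4129  0.0158]
mouth 0.64 [253. 249.] [ 0.4318 -0.4215  0.01  ] [ 0.4294 -0.4201  0.0159]
```

View pics/w1.png

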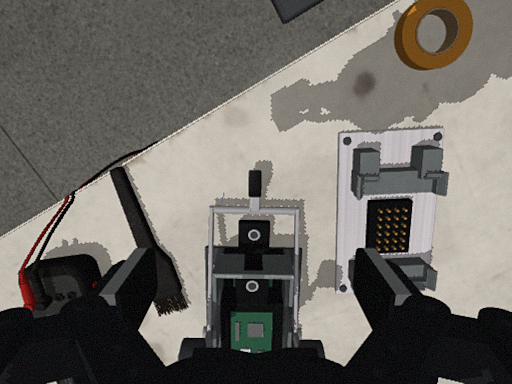

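```bash
python3 - <<'E'
from h import *
p,T=shot('wrist')
g=lambda c,r,z:atz(p,(c,r),T,z)[:2]
def ang(a,b): d=b-a; return np.degrees(np.arctan2(d[1],d[0])).round(2),(np.linalg.norm(d)*1000).round(1)
print('bar',ang(g(209,210,.018),g(299,209.5,.018)))
print('nest near',ang(g(338,132,.008),g(442,127,.008)),'side',ang(g(338,132,.008),g(343,290,.008)))
print('corner',g(338,132,.008),g(442,127,.008),g(343,290,.008))
print('disc-holes',ang(g(254.5,183,.034),g(254,235,.015)),ang(g(254,235,.015),g(251.5,286,.025)),g(254.5,183,.034),g(254,235,.015))
i=cv2.resize(p['image'][140:300,190:460],None,fx=2.9,fy=2.9,interpolation=2);cv2.imwrite('pics/w1c.png',i)
E
```

```text
bar (np.float64(60.18), np.float64(89.1))
nest near (np.float64(62.57), np.float64(98.7)) side (np.float64(-24.38), np.float64(172.5))
corner [ 0.3668382  -0.29153721] [ 0.41232563 -0.20391167] [ 0.52397928 -0.36274352]
disc-holes (np.float64(-30.71), np.float64(59.7)) (np.float64(-32.98), np.float64(52.9)) [ 0.36447536 -0.38242822] [ 0.41582472 -0.41292434]
```

View pics/w1c.png

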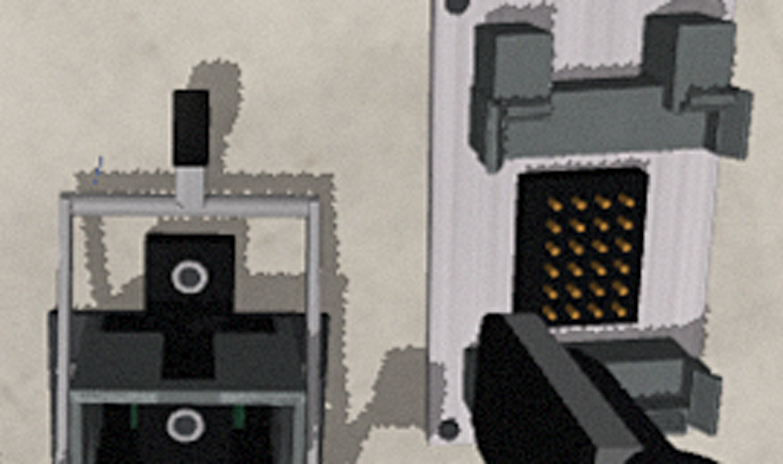

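```bash
python3 -m creep '[[[-4,0,40],[0,0,0]],[[0,0,40],[0,0,0]],[[0,0,40],[0,0,0]],[[0,0,30],[0,0,0]],[[0,0,0],[0,0,0]]]' 45; python3 -m creep '[[[0,0,0],[0,0,0]],[[0,0,0],[0,0,0]],[[0,0,0],[0,0,0]],[[0,0,0],[0,0,0]]]' 0
python3 - <<'E'
from h import *
import numpy as np
o=bot.get_obs(); P=np.array(o['eef_pos']); th=np.radians(-30.3); u=np.array([np.cos(th),np.sin(th),0])
a0=np.arctan2(-.029,.147)
piv=None; T=[]
for k in range(1,11):
    a=a0+1.4*k/10
    d=np.array([0,0,1.])*(.150*(np.sin(a)-np.sin(a0)))-u*.150*(np.cos(a)-np.cos(a0))
    T.append((P+d,rot(149.7),1))
plan(T)
E
```

```text
clock: 3.88
eef_pos: [0.3615, -0.3805, 0.0078]
tool_rot: [0.26, 0.966, 0.001, -0.002]
ft_force: [-1.2, -0.4, 0.8]
grip_width: 0.0451
grasp_force: 0.0
clock: 4.38
eef_pos: [0.3641, -0.3822, 0.0106]
tool_rot: [0.259, 0.966, -0.0, 0.001]
ft_force: [-0.5, 0.0, -0.6]
grip_width: -0.0001
grasp_force: 0.0
[[[3,0,-21],[-0.0,0.001,0.005]],[[-1,0,-21],[-0.0,0.0,0.0]],[[-3,0,-21],[-0.0,0.0,0.0]],[[-6,0,-20],[-0.0,0.0,0.0]],[[-9,0,-19],[-0.0,0.0,0.0]],[[-11,0,-17],[-0.0,0.0,0.0]],[[-14,0,-16],[-0.0,0.0,0.0]],[[-16,0,-14],[-0.0,0.0,0.0]],[[-18,0,-11],[-0.0,0.0,0.0]],[[-19,0,-9],[-0.0,0.0,0.0]]]
end [ 0.4452 -0.4295  0.1796]
```

```bash
python3 w.py w2 keeper_tab; python3 - <<'E'
from h import *
p,T=shot('side'); r=vision.place_of(p,'keeper_tab')[0]['position']; print(r)
a=cv2.imread('pics/w2.png'); c,q=map(int,r)
b=cv2.resize(p['image'][q-45:q+45,c-60:c+60],(512,384),interpolation=2)
cv2.imwrite('pics/w2b.png',cv2.resize(np.hstack([a,b]),(800,300),interpolation=3))
E
```

```text
4.375 [ 0.3641 -0.3822  0.0106] [-0.8659  0.5002 -0.0012] [-0.8097  0.4595 -0.224   0.8862 -0.     -0.2859]
keeper_tab 0.64 [260. 247.] [ 0.37   -0.3815  0.021 ] [ 0.3558 -0.3741  0.0546]
[215.2, 257.5]
```

View pics/w2b.png

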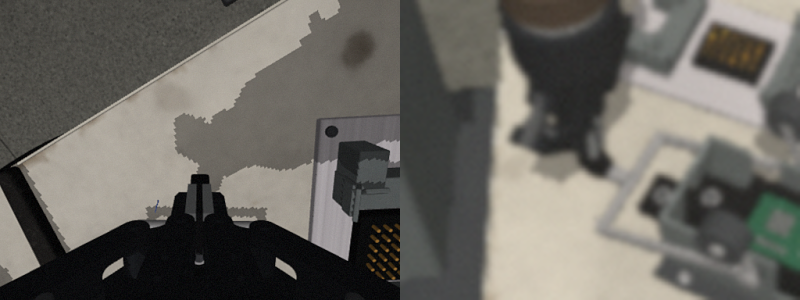

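```bash
python3 - <<'E'
from h import *
o=bot.get_obs(); print(o['grip_width'],o['grasp_force'],o['clock'])
p,T=shot('side'); r=[215,257]
q=cv2.resize(cv2.imread('pics/w2.png')[200:360,180:330],(560,597),interpolation=2); cv2.imwrite('pics/w2c.png',q)
E
```

```text
2.6965451620305213e-05 0.0 4.575
```

View pics/w2c.png

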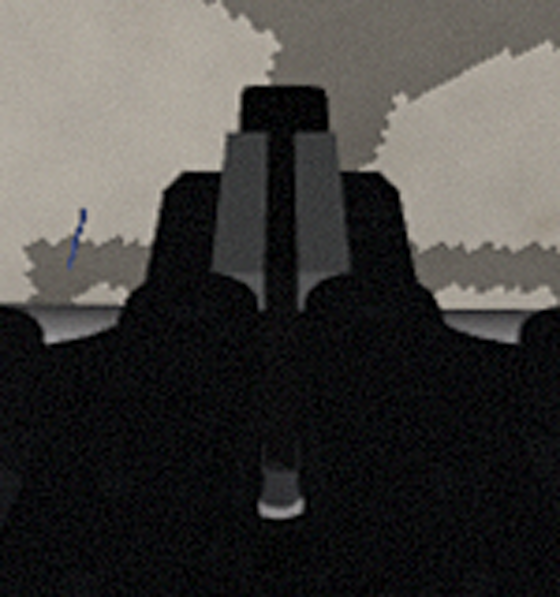

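```bash
python3 - <<'E'
from h import *
np.set_printoptions(precision=4,suppress=True)
o=bot.get_obs()
p,T=shot('wrist'); M=np.array(p['tool_from_camera'])
print(o['grip_width'],o['eef_pos'])
for c,rs in ((256,range(220,344,6)),(247,(228,240,250,265)),(266,(228,240,250,265))):
    for r in rs:
        z=p['z_map'][r,c]; v=np.linalg.inv(p['K'])@[c,r,1]*z
        print(c,r,round(float(z),4),'tool mm',((M@np.r_[v,1])[:3]*1000).round(1))
E
```

```text
0.0001845206514431571 [ 0.3638 -0.3819  0.0099]
256 220 0.1911 tool mm [3.  1.3 9.1]
256 226 0.1704 tool mm [  7.4   1.2 -11.2]
256 232 0.1643 tool mm [  6.8   1.2 -17.6]
256 238 0.1469 tool mm [ 11.1   1.2 -34.5]
256 244 0.1411 tool mm [ 11.    1.1 -40.6]
256 250 0.1348 tool mm [ 11.4   1.1 -47.1]
256 256 0.1295 tool mm [ 11.4   1.1 -52.5]
256 262 0.1254 tool mm [ 11.2   1.1 -56.9]
256 268 0.1204 tool mm [ 11.5   1.1 -62.1]
256 274 0.1163 tool mm [ 11.5   1.1 -66.3]
256 280 0.1183 tool mm [  8.4   1.1 -65.1]
256 286 0.1197 tool mm [  5.6   1.1 -64.4]
256 292 0.121 tool mm [  2.8   1.1 -63.9]
256 298 0.1201 tool mm [  1.3   1.1 -65.3]
256 304 0.1197 tool mm [ -0.6   1.1 -66.3]
256 310 0.1219 tool mm [ -4.    1.1 -64.9]
256 316 0.1221 tool mm [ -6.2   1.1 -65.4]
256 322 0.1237 tool mm [ -9.4   1.1 -64.6]
256 328 0.1925 tool mm [-57.5   1.3  -6.9]
256 334 0.1941 tool mm [-61.8   1.3  -6.6]
256 340 0.196 tool mm [-66.6   1.3  -5.9]
247 228 0.167 tool mm [  7.7  -3.3 -14.6]
247 240 0.1441 tool mm [ 11.4  -2.7 -37.4]
247 250 0.1354 tool mm [ 11.1  -2.5 -46.5]
247 265 0.1237 tool mm [ 10.9  -2.2 -58.8]
266 228 0.1669 tool mm [  7.7   6.2 -14.7]
266 240 0.1445 tool mm [ 11.2   5.5 -37. ]
266 250 0.1346 tool mm [ 11.4   5.2 -47.3]
266 265 0.1232 tool mm [ 11.1   4.8 -59.2]
```

```bash
python3 -m creep '[[[0,0,0],[0,0,0]],[[0,0,0],[0,0,0]],[[0,0,0],[0,0,0]]]' 60;python3 w.py w3 keeper_tab;  python3 - <<'E'
from h import *
np.set_printoptions(precision=4,suppress=True)
o=bot.get_obs()
p,T=shot('wrist'); M=np.array(p['tool_from_camera'])
print(o['grip_width'],o['eef_pos'])
for c,rs in ((258,range(208,384,7)),):
    for r in rs:
        z=p['z_map'][r,c]; v=np.linalg.inv(p['K'])@[c,r,1]*z
        print(c,r,round(float(z),4),'tool mm',((M@np.r_[v,1])[:3]*1000).round(1),p['image'][r,c])
E
```

```text
clock: 5.05
eef_pos: [0.3637, -0.3819, 0.0099]
tool_rot: [0.259, 0.966, 0.0, -0.0]
ft_force: [0.3, 0.3, 0.1]
grip_width: 0.0544
grasp_force: 0.0
5.05 [ 0.3637 -0.3819  0.0099] [-0.8659  0.5002  0.0001] [-0.8097  0.4605 -0.2245  0.8859  0.     -0.2859]
keeper_tab 0.97 [258. 250.] [ 0.3698 -0.383   0.021 ] [ 0.3644 -0.38    0.0338]
0.060139248146047965 [ 0.3637 -0.3819  0.0099]
258 208 0.1884 tool mm [10.5  2.4  8.4] [103 105 112]
258 215 0.1904 tool mm [6.  2.4 9.2] [ 98 106 111]
258 222 0.1926 tool mm [ 1.3  2.5 10.2] [100 108 113]
258 229 0.1663 tool mm [  7.5   2.2 -15.4] [ 7 11  8]
258 236 0.1611 tool mm [  6.2   2.2 -21.2] [2 8 2]
258 243 0.1607 tool mm [  3.1   2.2 -22.5] [10 14 14]
258 250 0.1595 tool mm [  0.4   2.2 -24.5] [16 15 13]
258 257 0.1607 tool mm [ -3.4   2.2 -24.3] [11  3  0]
258 264 0.1619 tool mm [ -7.2   2.2 -24.2] [14 19 13]
258 271 0.1643 tool mm [-11.7   2.2 -23. ] [10 10 11]
258 278 0.1774 tool mm [-21.8   2.3 -12.3] [134 131 133]
258 285 0.1786 tool mm [-26.    2.3 -12.3] [134 132 136]
258 292 0.18 tool mm [-30.4   2.3 -12.1] [132 132 132]
258 299 0.205 tool mm [-48.7   2.6   8.6] [ 92  99 105]
258 306 0.1958 tool mm [-47.2   2.5  -0.6] [0 0 0]
258 313 0.1913 tool mm [-48.4   2.5  -5.5] [ 8 15  8]
258 320 0.1911 tool mm [-52.1   2.4  -6.8] [20 12 16]
258 327 0.193 tool mm [-57.2   2.5  -6.3] [86 82 83]
258 334 0.1945 tool mm [-62.1   2.5  -6.2] [52 47 51]
258 341 0.1966 tool mm [-67.6   2.5  -5.6] [8 5 6]
258 348 0.1974 tool mm [-72.1   2.5  -6. ] [0 0 0]
258 355 0.0811 tool mm [  10.6    1.4 -103.2] [7 4 8]
258 362 0.0785 tool mm [  10.9    1.4 -105.8] [ 7  2 10]
258 369 0.0753 tool mm [  11.8    1.4 -108.9] [12 11 11]
258 376 0.0746 tool mm [  10.9    1.4 -109.9] [13 10 14]
258 383 0.0724 tool mm [  11.2    1.4 -112.1] [13  9  8]
```

View pics/w3.png

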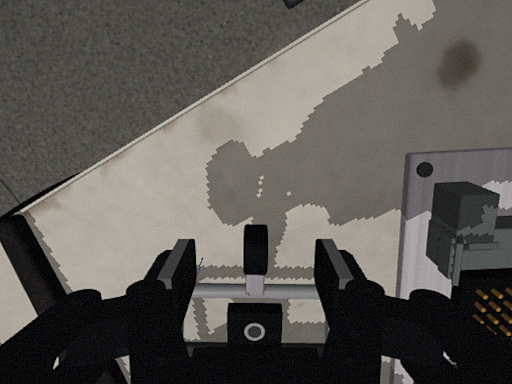

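```bash
python3 - <<'E'
from h import *
np.set_printoptions(precision=4,suppress=True)
p,T=shot('wrist'); M=np.array(p['tool_from_camera'])
K=np.linalg.inv(p['K']); z=p['z_map']; r,c=np.mgrid[0:384,0:512]
v=np.einsum('ij,jrc->irc',K,np.stack([c,r,np.ones_like(c)]).astype(float))*z
t=(np.einsum('ij,jrc->irc',M[:3,:3],v)+M[:3,3][:,None,None])*1000
for lo,hi in ((15,60),(-60,-15)):
    m=(abs(t[0])<16)&(t[1]>lo)&(t[1]<hi)&(t[2]<-3)&(z>0)
    zz=t[2][m]; k=zz>np.sort(zz)[-60]; print(m.sum(),np.sort(zz)[[-1,-10,-60]], t[0][m][k].min(),t[0][m][k].max(),t[1][m][k].min(),t[1][m][k].max())
# fingers section at several pixels
for cc in (170,182,190,320,330,340):
    for rr in (245,255,270): print(cc,rr,t[:,rr,cc].round(1))
E
```

```text
11698 [-31.6376 -33.4007 -35.7333] -9.73613196850795 10.642607296872331 30.054593308602414 37.14735674786811
11912 [-32.3121 -33.191  -35.647 ] -9.96400797825278 10.144338631871044 -29.81705496173751 -29.226559935573146
170 245 [ 11.1 -35.  -41.8]
170 255 [ 11.2 -32.7 -51.2]
170 270 [ 12.  -29.4 -64.4]
182 245 [ 11.5 -29.8 -42.6]
182 255 [  8.1 -29.4 -45. ]
182 270 [  2.4 -29.4 -47.1]
190 245 [-12.3 -37.2   8.3]
190 255 [-18.5 -37.5   7.9]
190 270 [-29.4 -38.4   9.7]
320 245 [-12.3  38.7   8.4]
320 255 [-19.1  39.2   9.1]
320 270 [ -4.9  30.3 -34.1]
330 245 [ 11.5  32.  -42.6]
330 255 [ 10.1  30.7 -49. ]
330 270 [  4.9  30.5 -51.6]
340 245 [ 11.4  36.3 -42.4]
340 255 [ 10.7  34.4 -50.3]
340 270 [ 11.5  31.1 -63.5]
```

```bash
python3 -m creep '[[[-4,1,10],[0,0,0]],[[0,0,10],[0,0,0]],[[0,0,8],[0,0,0]],[[0,0,0],[0,0,0]]]' && python3 -m creep '[[[0,0,0],[0,0,0]],[[0,0,0],[0,0,0]],[[0,0,0],[0,0,0]],[[0,0,0],[0,0,0]]]' 0
python3 - <<'E'
from h import *
o=bot.get_obs(); P=np.array(o['eef_pos']); th=np.radians(-30.3); u=np.array([np.cos(th),np.sin(th),0])
a0=np.arctan2(-.029,.147); T=[]
for k in range(1,13):
    a=a0+1.35*k/12
    T.append((P+np.array([0,0,1.])*(.150*(np.sin(a)-np.sin(a0)))-u*.150*(np.cos(a)-np.cos(a0)),R.from_quat(o['tool_rot']),1))
plan(T)
E
```

```text
clock: 5.75
eef_pos: [0.3669, -0.3822, -0.0193]
tool_rot: [0.259, 0.966, 0.001, -0.001]
ft_force: [-0.0, 0.7, -0.1]
grip_width: 0.06
grasp_force: 0.0
clock: 6.25
eef_pos: [0.3676, -0.384, -0.0175]
tool_rot: [0.26, 0.966, -0.001, 0.0]
ft_force: [-1.5, -2.6, 2.5]
grip_width: 0.0108
grasp_force: 59.2
[[[2,0,-17],[0.0,0.0,0.0]],[[1,0,-17],[0.0,0.0,0.0]],[[-2,0,-16],[0.0,0.0,0.0]],[[-3,0,-17],[0.0,0.0,0.0]],[[-5,0,-16],[0.0,0.0,0.0]],[[-7,0,-15],[0.0,0.0,0.0]],[[-9,0,-15],[0.0,0.0,0.0]],[[-10,0,-13],[0.0,0.0,0.0]],[[-12,0,-12],[0.0,0.0,0.0]],[[-13,0,-11],[0.0,0.0,0.0]],[[-14,-1,-10],[0.0,0.0,0.0]],[[-15,0,-7],[0.0,0.0,0.0]]]
end [ 0.4424 -0.4281  0.1486]
```

```bash
python3 -m creep '[[[2,0,-17],[0,0,0]],[[1,0,-17],[0,0,0]],[[-2,0,-16],[0,0,0]],[[-3,0,-17],[0,0,0]]]' && python3 -m creep '[[[-5,0,-16],[0,0,0]],[[-7,0,-15],[0,0,0]],[[-9,0,-15],[0,0,0]],[[-10,0,-13],[0,0,0]],[[-12,0,-12],[0,0,0]],[[-13,0,-11],[0,0,0]],[[-14,0,-10],[0,0,0]],[[-15,0,-7],[0,0,0]]]'
```

```text
clock: 6.75
eef_pos: [0.3711, -0.386, 0.0493]
tool_rot: [0.259, 0.966, -0.001, 0.002]
ft_force: [7.6, -7.2, -8.2]
grip_width: 0.0109
grasp_force: 58.4
clock: 7.75
eef_pos: [0.4404, -0.4272, 0.1458]
tool_rot: [0.26, 0.966, -0.001, -0.003]
ft_force: [-3.5, -6.5, -7.1]
grip_width: 0.0106
grasp_force: 59.0
```

```bash
python3 -m creep '[[[0,0,0],[0,0,0]],[[0,0,0],[0,0,0]],[[0,0,0],[0,0,0]],[[5,0,0],[0,0,0]],[[20,0,0],[0,0,0]],[[30,0,0],[0,0,0]],[[30,0,0],[0,0,0]],[[0,0,0],[0,0,0]]]' 40; python3 w.py w4 tongue mouth keeper_tab=.196 nest nest_seat; python3 - <<'E'
from h import *
p,T=shot('top')
for q,z in (('keeper_tab',.196),('tongue',.01)):
  for r in vision.place_of(p,q)[:1]: print(q,r['score'],atz(p,r['position'],T,z),depth(p,r['position'],T))
E
```

```text
clock: 8.75
eef_pos: [0.3674, -0.3826, 0.1483]
tool_rot: [0.259, 0.966, 0.0, -0.0]
ft_force: [0.3, -0.2, 0.8]
grip_width: 0.0401
grasp_force: 0.0
8.75 [ 0.3674 -0.3826  0.1483] [-0.8656  0.5008  0.0011] [-0.8056  0.332  -0.0201  1.2198  0.     -0.281 ]
tongue 0.61 [254. 232.] [ 0.4175 -0.412   0.01  ] [ 0.4149 -0.4105  0.0171]
mouth 0.7 [255. 249.] [ 0.4346 -0.4207  0.01  ] [ 0.4321 -0.4193  0.0161]
nest 0.94 [385. 216.] [ 0.473  -0.2901  0.    ] [ 0.4604 -0.2944  0.0242]
nest_seat 0.74 [403. 231.] [ 0.4786 -0.2875  0.031 ] [ 0.4858 -0.285   0.0189]
keeper_tab 0.82 [ 0.52402953 -0.47681313  0.196     ] [ 0.52225509 -0.47427166  0.20809451]
tongue 0.45 [ 0.41874752 -0.41967292  0.01      ] [ 0.41855365 -0.41877638  0.01729254]
```

View pics/w4.png

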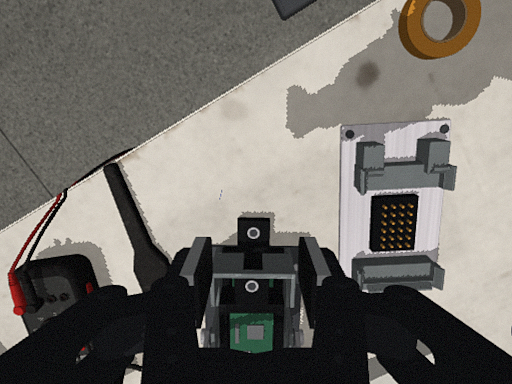

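```bash
python3 -m creep '[[[-28,-1,30],[0,0,0]],[[-28,-1,40],[0,0,0]],[[0,0,40],[0,0,0]],[[0,0,35],[0,0,0]],[[0,0,18],[0,0,0]],[[0,0,10],[0,0,0]],[[0,0,0],[0,0,0]]]' 50 && python3 - <<'E'
from h import *
np.set_printoptions(precision=4,suppress=True)
p,T=shot('wrist'); M=np.array(p['tool_from_camera'])
K=np.linalg.inv(p['K']); z=p['z_map']; r,c=np.mgrid[0:384,0:512]
v=np.einsum('ij,jrc->irc',K,np.stack([c,r,np.ones_like(c)]).astype(float))*z
t=(np.einsum('ij,jrc->irc',M[:3,:3],v)+M[:3,3][:,None,None])*1000
m=(abs(t[1])<22)&(abs(t[0])<30)&(t[2]>-50)&(t[2]<-35+0)&(z>0)
print('tongue top?',m.sum(),[np.percentile(t[i][m],[2,50,98]) for i in range(3)])
r=vision.place_of(p,'tongue'); 
if r: a=r[0]['position']; print(r[0]['score'],a,t[:,int(a[1]),int(a[0])])
print(np.round(t[:,215:330:8,254].T,1))
E
```

```text
clock: 10.07
eef_pos: [0.4168, -0.4135, -0.0257]
tool_rot: [0.259, 0.966, 0.0, -0.001]
ft_force: [0.7, 0.4, -0.3]
grip_width: 0.05
grasp_force: 0.0
tongue top? 7520 [array([-26.2454,  -6.5529,  14.6003]), array([-18.9758,   0.7242,  18.8419]), array([-49.0207, -41.8742, -36.7237])]
0.63 [255.7, 264.6] [  2.7529   0.7241 -42.7358]
[[ 18.9   0.3 -26.3]
 [ 15.5   0.3 -27.7]
 [ 14.3   0.3 -34.4]
 [ 13.7   0.3 -41.4]
 [  9.9   0.3 -41.2]
 [  6.6   0.3 -42.1]
 [  3.1   0.3 -42.5]
 [ -0.8   0.3 -42.3]
 [ -5.2   0.3 -41.3]
 [ -8.8   0.3 -42. ]
 [-12.5   0.3 -42.5]
 [-16.7   0.3 -42.2]
 [-21.    0.3 -41.9]
 [-25.1   0.3 -42. ]
 [-26.6   0.3 -45.4]]
```

```bash
python3 -m creep '[[[0,0,0],[0,0,0]],[[0,0,0],[0,0,0]],[[0,0,0],[0,0,0]],[[0,0,0],[0,0,0]]]' 0 && python3 -m creep '[[[4,0,0],[0,0,0]],[[6,0,0],[0,0,0]],[[6,0,0],[0,0,0]]]'
```

```text
clock: 10.68
eef_pos: [0.4177, -0.4145, -0.0236]
tool_rot: [0.259, 0.966, -0.001, 0.001]
ft_force: [-0.6, 0.6, 6.1]
grip_width: 0.0301
grasp_force: 60.4
clock: 11.05
eef_pos: [0.4069, -0.4086, -0.0235]
tool_rot: [0.259, 0.966, -0.002, 0.004]
ft_force: [7.6, -4.7, -1.5]
grip_width: 0.0302
grasp_force: 59.7
```

```bash
python3 -m creep '[[[10,0,0],[0,0,0]],[[12,0,0],[0,0,0]],[[12,0,0],[0,0,0]],[[12,0,0],[0,0,0]]]' && python3 -m creep '[[[12,0,0],[0,0,0]],[[12,0,0],[0,0,0]],[[12,0,0],[0,0,0]],[[14,0,0],[0,0,0]],[[0,0,0],[0,0,0]]]'
python3 w.py w5 tongue carrier_1_mid
```

```text
clock: 11.55
eef_pos: [0.3685, -0.3867, -0.0232]
tool_rot: [0.258, 0.966, -0.002, 0.006]
ft_force: [8.3, -4.8, -1.8]
grip_width: 0.0302
grasp_force: 59.6
clock: 12.18
eef_pos: [0.3171, -0.3554, -0.0261]
tool_rot: [0.259, 0.966, 0.001, -0.002]
ft_force: [0.1, 0.2, -1.8]
grip_width: 0.0301
grasp_force: 59.8
12.175 [ 0.3171 -0.3554 -0.0261] [-0.8655  0.5008  0.0051] [-0.842   0.435  -0.3929  0.7482 -0.0004 -0.3174]
tongue 0.84 [252. 259.] [ 0.3155 -0.355   0.01  ] [ 0.3137 -0.3539  0.0141]
```

View pics/w5.png

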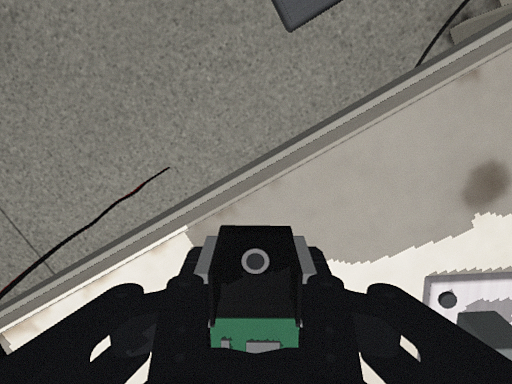

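```bash
python3 -m creep '[[[0,0,2],[0,0,0]],[[0,0,1],[0,0,0]],[[0,0,0],[0,0,0]]]'; python3 -m creep '[[[0,0,0],[0,0,0]],[[0,0,0],[0,0,0]],[[0,0,0],[0,0,0]],[[0,0,-30],[0,0,0]],[[0,0,-40],[0,0,0]],[[0,0,-40],[0,0,0]],[[0,0,0],[0,0,0]]]' 50; python3 w.py w6 tongue carrier_1_mid=.005
python3 - <<'E'
from h import *
p,T=shot('top')
for q in ('tongue','carrier_1_mid','carrier_4_mid','keeper_tab'):
  for r in vision.place_of(p,q)[:2]: print(q,r['score'],atz(p,r['position'],T,.01),depth(p,r['position'],T))
E
```

```text
clock: 12.7
eef_pos: [0.3204, -0.3582, -0.0267]
tool_rot: [0.259, 0.966, -0.0, 0.0]
ft_force: [-2.8, 2.4, 12.1]
grip_width: 0.0305
grasp_force: 67.2
clock: 13.58
eef_pos: [0.322, -0.36, 0.085]
tool_rot: [0.259, 0.966, -0.002, 0.003]
ft_force: [0.1, -0.5, 0.8]
grip_width: 0.0497
grasp_force: 0.0
13.575 [ 0.322 -0.36   0.085] [-0.8659  0.5002 -0.007 ] [-0.8411  0.2909 -0.2567  1.0158  0.     -0.3173]
tongue 0.61 [256. 186.] [ 0.3178 -0.3564  0.01  ] [ 0.3175 -0.3563  0.0112]
carrier_1_mid 0.79 [254. 266.] [ 0.3786 -0.3926  0.005 ] [ 0.3768 -0.3915  0.0089]
tongue 0.97 [ 0.32870307 -0.36099872  0.01      ] [ 0.34840524 -0.336009    0.36816463]
carrier_1_mid 0.68 [ 0.37609963 -0.39188828  0.01      ] [ 0.3760931  -0.39194125  0.00945815]
carrier_4_mid 0.69 [ 0.46978087 -0.28694434  0.01      ] [ 0.46919576 -0.28692292  0.01803401]
carrier_4_mid 0.55 [ 0.51332694 -0.46960268  0.01      ] [ 0.51059186 -0.46550614  0.03435761]
keeper_tab 0.66 [ 0.55125782 -0.51273266  0.01      ] [ 0.52259955 -0.47223159  0.20540669]
keeper_tab 0.61 [ 0.320433   -0.18448248  0.01      ] [ 0.31989684 -0.18370892  0.00142191]
```

```bash
python3 -m creep '[[[-31,0,0],[0,0,0]],[[-31,0,0],[0,0,0]],[[0,0,40],[0,0,0]],[[0,0,35],[0,0,0]],[[0,0,0],[0,0,0]]]' 85; python3 w.py w7 tongue=.005 carrier_1_mid=.005
```

```text
clock: 14.6
eef_pos: [0.3711, -0.3861, 0.0036]
tool_rot: [0.259, 0.966, 0.002, -0.004]
ft_force: [-0.8, -0.2, -0.4]
grip_width: 0.0848
grasp_force: 0.0
14.6 [ 0.3711 -0.3861  0.0036] [-0.8659  0.5001  0.008 ] [-0.8052  0.4877 -0.198   0.8935  0.     -0.2814]
tongue 0.96 [252. 124.] [ 0.3208 -0.3579  0.005 ] [ 0.3205 -0.3576  0.011 ]
carrier_1_mid 0.86 [251. 247.] [ 0.378  -0.3916  0.005 ] [ 0.3766 -0.3907  0.0088]
```

```bash
python3 -m creep '[[[-1,0,12],[0,0,0]],[[0,0,12],[0,0,0]],[[0,0,6],[0,0,0]],[[0,0,0],[0,0,0]]]'
```

```text
clock: 15.25
eef_pos: [0.374, -0.3887, -0.0239]
tool_rot: [0.259, 0.966, 0.0, -0.001]
ft_force: [1.1, -0.2, -0.4]
grip_width: 0.085
grasp_force: 0.0
```

```bash
python3 -m creep '[[[-3,0,4],[0,0,0]],[[0,0,2],[0,0,0]],[[0,0,0],[0,0,0]]]';python3 -m creep '[[[0,0,0],[0,0,0]],[[0,0,0],[0,0,0]],[[0,0,0],[0,0,0]]]' 0
```

```text
clock: 15.62
eef_pos: [0.3771, -0.3907, -0.0292]
tool_rot: [0.259, 0.966, 0.0, -0.0]
ft_force: [-0.2, 0.7, -0.0]
grip_width: 0.0851
grasp_force: 0.0
clock: 16.0
eef_pos: [0.3774, -0.3911, -0.0283]
tool_rot: [0.259, 0.966, -0.0, 0.001]
ft_force: [-1.4, 0.2, 5.0]
grip_width: 0.0597
grasp_force: 65.3
```

```bash
python3 -m creep '[[[0,0,-10],[0,0,0]],[[0,0,-40],[0,0,0]],[[20,-10,-50],[0,0,0]],[[20,-10,-50],[0,0,0]],[[20,-10,-20],[0,0,0]],[[0,0,0],[0,0,0]],[[0,0,0],[0,0,0]]]'; python3 w.py w8 tongue=.1 carrier_1_mid=.1 nest nest_seat
```

```text
clock: 16.88
eef_pos: [0.3102, -0.3863, 0.1401]
tool_rot: [0.259, 0.966, 0.0, -0.0]
ft_force: [0.5, -0.2, -1.9]
grip_width: 0.0597
grasp_force: 65.4
16.875 [ 0.3102 -0.3863  0.1401] [-0.8659  0.5002  0.0008] [-0.8945  0.2709 -0.1278  1.1731  0.0004 -0.3707]
tongue 0.84 [250. 108.] [ 0.2534 -0.3562  0.1   ] [ 0.2518 -0.354   0.18  ]
carrier_1_mid 0.96 [255. 263.] [ 0.3459 -0.406   0.1   ] [ 0.3104 -0.3856  0.1771]
nest 0.76 [417. 266.] [ 0.4786 -0.2892  0.    ] [ 0.4634 -0.2932  0.0205]
nest_seat 0.78 [434. 280.] [ 0.4779 -0.2872  0.031 ] [ 0.4876 -0.2845  0.0191]
```

View pics/w8.png

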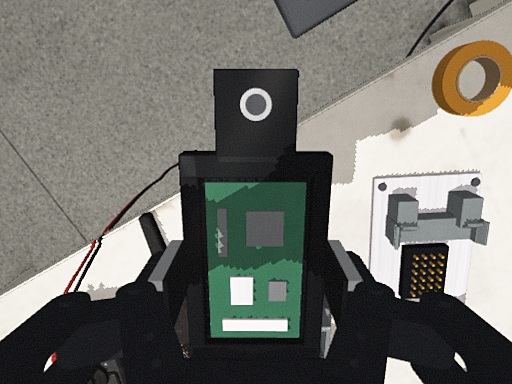

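```bash
cat > n.py <<'E'
from h import *
np.set_printoptions(precision=4,suppress=True)
def cloud(p,T):
    K=np.linalg.inv(p['K']); z=p['z_map']; r,c=np.mgrid[0:384,0:512]
    v=np.einsum('ij,jrc->irc',K,np.stack([c,r,np.ones_like(c)]).astype(float))*z
    w=np.einsum('ij,jrc->irc',T[:3,:3],v)+T[:3,3][:,None,None]
    return np.moveaxis(w,0,-1),z>0
for n in ('top','wrist','side'):
    p,T=shot(n); w,ok=cloud(p,T)
    roi=ok&(w[...,0]>.35)&(w[...,0]<.60)&(w[...,1]>-.40)&(w[...,1]<-.18)&(w[...,2]<.06)&(w[...,2]>-.01)
    im=p['image'].astype(int)
    # nest points: everything higher than 5mm, within 0.12 of centre
    c0=np.array([.470,-.285]); m=roi&(w[...,2]>.005)&(np.hypot(w[...,0]-c0[0],w[...,1]-c0[1])<.105)
    k=cv2.connectedComponents(m.astype(np.uint8))[1]; l=np.argmax(np.bincount(k[m])); m=m&(k==l)
    P=w[m]; rc=cv2.minAreaRect((P[:,:2]*1000).astype(np.float32)); print(n,m.sum(),'rect',rc)
    hi=P[P[:,2]>.024]; print(' guides',len(hi),cv2.minAreaRect((hi[:,:2]*1000).astype(np.float32)))
    np.save(f'c_{n}.npy',P)
    for q in ('nest','nest_seat'):
        for s in vision.place_of(p,q)[:1]: print(q,s['score'],atz(p,s['position'],T,0 if q=='nest' else .031))
E
python3 n.py
```

```text
top 2085 rect ((466.33392333984375, -285.2554931640625), (104.35928344726562, 176.70721435546875), 63.766685485839844)
 guides 542 ((463.9498291015625, -285.6889953613281), (80.76988220214844, 139.70465087890625), 63.36438751220703)
nest 0.58 [ 0.4716 -0.2962  0.    ]
nest_seat 0.8 [ 0.4722 -0.2891  0.031 ]
wrist 12585 rect ((451.4549865722656, -277.69744873046875), (100.72135162353516, 138.29713439941406), 62.96693420410156)
 guides 3591 ((449.2059631347656, -276.426513671875), (81.4281005859375, 102.3974609375), 62.966087341308594)
nest 0.72 [ 0.4754 -0.2876  0.    ]
side 2052 rect ((467.6635437011719, -287.12054443359375), (101.57965087890625, 175.70347595214844), 63.00151443481445)
 guides 576 ((466.11712646484375, -285.88299560546875), (82.61565399169922, 140.323486328125), 63.34219741821289)
nest 0.94 [ 0.4801 -0.295   0.    ]
nest_seat 0.57 [ 0.4751 -0.2934  0.031 ]
```

```bash
python3 - <<'E'
import numpy as np
np.set_printoptions(precision=1,suppress=True,linewidth=150)
a=np.radians(-26.9); u=np.array([np.cos(a),np.sin(a)]); v=np.array([-u[1],u[0]])
for n in ('top','side','wrist'):
    P=np.load(f'c_{n}.npy'); d=P[:,:2]-[.467,-.2862]; x=d@u*1000; y=d@v*1000; z=P[:,2]*1000
    print(n)
    for lo in range(-92,92,6):
        s=(x>=lo)&(x<lo+6); row=[]
        for yl in range(-48,48,8):
            q=s&(y>=yl)&(y<yl+8); row.append(np.percentile(z[q],85) if q.sum()>1 else np.nan)
        print(lo,np.array(row).round(0).tolist())
E
```

```text
top
-92 [10.0, 11.0, 9.0, 10.0, 11.0, 10.0, 9.0, 9.0, 12.0, 9.0, 9.0, 11.0]
-86 [13.0, 10.0, 11.0, 11.0, 11.0, 11.0, 12.0, 9.0, 10.0, 11.0, 11.0, 12.0]
-80 [14.0, 10.0, 9.0, 11.0, 10.0, 11.0, 12.0, 10.0, 9.0, 11.0, 12.0, 11.0]
-74 [10.0, 35.0, 36.0, 34.0, 11.0, 11.0, 10.0, 12.0, 34.0, 36.0, 34.0, 11.0]
-68 [10.0, 35.0, 37.0, 35.0, 10.0, 11.0, 10.0, 10.0, 34.0, 34.0, 32.0, 9.0]
-62 [9.0, 35.0, 37.0, 36.0, 10.0, 13.0, 12.0, 10.0, 36.0, 35.0, 34.0, 9.0]
-56 [11.0, 41.0, 38.0, 39.0, 27.0, 26.0, 27.0, 26.0, 40.0, 39.0, 38.0, 9.0]
-50 [22.0, 38.0, 39.0, 32.0, 30.0, 29.0, 28.0, 30.0, 38.0, 40.0, 43.0, 11.0]
-44 [24.0, 37.0, 28.0, 28.0, 28.0, 28.0, 29.0, 27.0, 27.0, 27.0, 41.0, 11.0]
-38 [38.0, 42.0, 29.0, 28.0, 28.0, 27.0, 28.0, 28.0, 28.0, 28.0, 42.0, 11.0]
-32 [15.0, 27.0, 19.0, 24.0, 18.0, 13.0, 16.0, 11.0, 17.0, 24.0, 11.0, 10.0]
-26 [10.0, 11.0, 13.0, 12.0, 13.0, 18.0, 13.0, 11.0, 15.0, 12.0, 8.0, 11.0]
-20 [12.0, 9.0, 10.0, 21.0, 20.0, 20.0, 19.0, 19.0, 20.0, 12.0, 12.0, 12.0]
-14 [10.0, 9.0, 11.0, 21.0, 21.0, 19.0, 22.0, 21.0, 20.0, 11.0, 12.0, 11.0]
-8 [11.0, 9.0, 11.0, 21.0, 21.0, 
[... 4968 characters left out ...]
, 23.0, 21.0, 20.0, 20.0, 20.0, 10.0, 10.0, 10.0]
34 [nan, nan, nan, 19.0, 20.0, 20.0, nan, nan, nan, 10.0, 10.0, 10.0]
40 [nan, nan, nan, 9.0, 9.0, 10.0, 10.0, nan, nan, nan, 10.0, 10.0]
46 [nan, nan, nan, nan, nan, 9.0, 9.0, nan, nan, nan, nan, 10.0]
52 [nan, nan, nan, nan, nan, nan, nan, nan, nan, nan, nan, nan]
58 [nan, nan, nan, nan, nan, nan, nan, nan, nan, nan, nan, nan]
64 [nan, nan, nan, nan, nan, nan, nan, nan, nan, nan, nan, nan]
70 [nan, nan, nan, nan, nan, nan, nan, nan, nan, nan, nan, nan]
76 [nan, nan, nan, nan, nan, nan, nan, nan, nan, nan, nan, nan]
82 [nan, nan, nan, nan, nan, nan, nan, nan, nan, nan, nan, nan]
88 [nan, nan, nan, nan, nan, nan, nan, nan, nan, nan, nan, nan]
```

```bash
python3 - <<'E'
from h import *
plan([((.475,-.2898,.08),rot(153.1),7)])
E
```

```text
[[[-13,24,9],[0.0,0.0,-0.008]],[[-14,23,8],[0.0,0.0,-0.008]],[[-14,24,9],[0.0,0.0,-0.007]],[[-14,23,9],[0.0,0.0,-0.008]],[[-14,24,9],[0.0,0.0,-0.008]],[[-15,23,8],[0.0,0.0,-0.008]],[[-14,23,9],[0.0,0.0,-0.007]]]
end [ 0.4748 -0.2898  0.0799]
```

```bash
python3 -m creep '[[[-13,24,9],[0,0,-0.008]],[[-14,23,8],[0,0,-0.008]],[[-14,24,9],[0,0,-0.008]],[[-14,23,9],[0,0,-0.008]],[[-14,24,9],[0,0,-0.008]],[[-15,23,8],[0,0,-0.008]],[[-14,23,9],[0,0,-0.007]],[[0,0,20],[0,0,0]],[[0,0,20],[0,0,0]],[[0,0,0],[0,0,0]],[[0,0,0],[0,0,0]]]'; python3 w.py w9 carrier_1_mid=.07; python3 - <<'E'
from h import *
p,T=shot('wrist')
exec(open('n.py').read().split('for n in')[0])
w,ok=cloud(p,T); a=np.radians(-26.9); u=np.array([np.cos(a),np.sin(a)]); v=np.array([-u[1],u[0]])
o=bot.get_obs(); print(o['eef_pos'])
d=w[...,:2]-np.array(o['eef_pos'])[:2]; x=d@u*1000; y=d@v*1000; z=w[...,2]*1000
m=ok&(z>4)&(z<14)&(abs(y)<70)&(x<0)&(x>-130)
for lo in (-90,-80,-70,-60):
    s=m&(x>=lo)&(x<lo+10); print('plate',lo,np.percentile(y[s],[1,99]) if s.sum()>20 else s.sum())
print('plate near x',np.percentile(x[m],[.5,2]))
g=ok&(z>25)&(z<46)&(x<-30)&(abs(y)<60); print('guides y',np.percentile(y[g],[1,99]),'x',np.percentile(x[g],[1,99]))
gs=ok&(z>30)&(z<45)&(x<-60)&(abs(y)<45); 
print('slot edges',y[gs&(y<0)].max() if (gs&(y<0)).any() else 0, y[gs&(y>0)].min() if (gs&(y>0)).any() else 0)
c=ok&(z>68)&(z<85)&(x>-90)&(x<-55); print('tongue y',np.percentile(y[c],[1,99]),'x',np.percentile(x[c],1),'z',np.median(z[c]))
E
```

```text
clock: 18.95
eef_pos: [0.4752, -0.2901, 0.0406]
tool_rot: [0.232, 0.973, -0.0, 0.0]
ft_force: [0.4, -0.5, -2.3]
grip_width: 0.0599
grasp_force: 65.4
18.95 [ 0.4752 -0.2901  0.0406] [-0.892   0.452  -0.0009] [-0.5481  0.4728 -0.1077  0.9893  0.     -0.0792]
carrier_1_mid 0.91 [255. 264.] [ 0.4796 -0.2916  0.07  ] [ 0.4759 -0.2897  0.0776]
[ 0.4755 -0.2903  0.0411]
plate -90 [-48.1371  49.9072]
plate -80 [-48.8495  50.3793]
plate -70 [-48.6801  50.4038]
plate -60 [-48.9417  50.9049]
plate near x [-95.498  -95.3924]
guides y [-38.7308  40.4987] x [-80.301  -42.6989]
slot edges -20.598375907122158 22.115724048168154
tongue y [-14.8432  16.3165] x -80.73271421466575 z 80.30889032301208
```

View pics/w9.png

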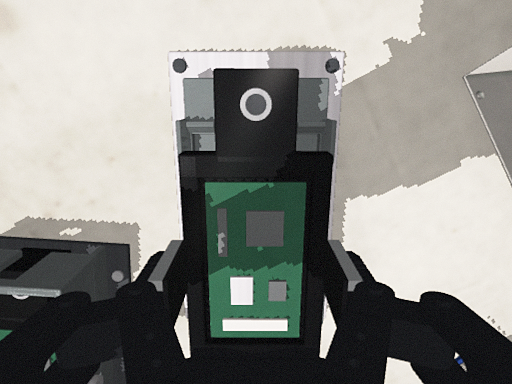

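```bash
python3 -m creep '[[[0,0,12],[0,0,0]],[[0,0,12],[0,0,0]],[[0,0,5],[0,0,0]],[[0,0,3],[0,0,0]],[[0,0,3],[0,0,0]],[[0,0,0],[0,0,0]]]'; python3 -m creep '[[[0,0,2],[0,0,0]],[[0,0,2],[0,0,0]],[[0,0,0],[0,0,0]]]'
```

```text
clock: 19.85
eef_pos: [0.4748, -0.2897, 0.0048]
tool_rot: [0.232, 0.973, 0.0, -0.0]
ft_force: [-0.4, 0.7, -1.8]
grip_width: 0.0596
grasp_force: 65.4
clock: 20.23
eef_pos: [0.4746, -0.2897, 0.0008]
tool_rot: [0.232, 0.973, 0.0, -0.0]
ft_force: [-0.0, 0.2, -1.8]
grip_width: 0.06
grasp_force: 65.4
```

```bash
python3 -m creep '[[[0,0,1],[0,0,0]],[[0,0,1],[0,0,0]],[[0,0,0],[0,0,0]]]'; python3 -m creep '[[[0,0,1],[0,0,0]],[[0,0,0],[0,0,0]],[[0,0,0],[0,0,0]]]'
```

```text
clock: 20.6
eef_pos: [0.4747, -0.2897, -0.0012]
tool_rot: [0.232, 0.973, 0.0, -0.0]
ft_force: [0.3, 0.9, -1.6]
grip_width: 0.0597
grasp_force: 65.4
clock: 20.98
eef_pos: [0.4748, -0.2897, -0.0021]
tool_rot: [0.232, 0.973, 0.0, 0.0]
ft_force: [0.0, -0.2, -0.8]
grip_width: 0.0599
grasp_force: 65.4
```

```bash
python3 -m creep '[[[0,0,1],[0,0,0]],[[0,0,0],[0,0,0]],[[0,0,0],[0,0,0]]]'
```

```text
clock: 21.35
eef_pos: [0.4749, -0.2898, -0.0023]
tool_rot: [0.232, 0.973, -0.0, 0.0]
ft_force: [-1.0, 1.1, 5.9]
grip_width: 0.06
grasp_force: 66.1
```

Seated on the ledges (the force turned from −1.8 to +5.9 N at the expected height). Release and retreat.

```bash
python3 -m creep '[[[0,0,0],[0,0,0]],[[0,0,0],[0,0,0]],[[0,0,0],[0,0,0]],[[0,0,-20],[0,0,0]],[[0,0,-40],[0,0,0]],[[0,0,-50],[0,0,0]],[[0,0,-30],[0,0,0]],[[0,0,0],[0,0,0]],[[0,0,0],[0,0,0]]]' 85; python3 w.py w10 carrier_1_mid=.031 tongue=.031; python3 - <<'E'
from h import *
exec(open('n.py').read().split('for n in')[0])
o=bot.get_obs(); p,T=shot('wrist'); w,ok=cloud(p,T)
a=np.radians(-26.9); u=np.array([np.cos(a),np.sin(a)]); v=np.array([-u[1],u[0]])
d=w[...,:2]-[.475,-.290]; x=d@u*1000; y=d@v*1000
for xx in (-70,-42,-20,0,20,42):
    print(xx,[round(float(np.median(w[...,2][ok&(abs(x-xx)<3)&(abs(y-yy)<3)]))*1000,1) if (ok&(abs(x-xx)<3)&(abs(y-yy)<3)).sum()>3 else None for yy in (-26,-10,10,26)] for _ in [0])if 0 else print(xx,[round(float(np.median(w[...,2][k]))*1000,1) if (k:=ok&(abs(x-xx)<3)&(abs(y-yy)<3)).sum()>3 else None for yy in (-26,-10,10,26)])
p,T=shot('top')
for q,z in (('keeper_tab',.196),('carrier_4_mid',.03),('solder_reel',0),('esd_brush',0),('polyimide_tape',0)):
  for r in vision.place_of(p,q)[:1]: print(q,r['score'],atz(p,r['position'],T,z),depth(p,r['position'],T))
E
```

```text
clock: 22.48
eef_pos: [0.4741, -0.2894, 0.1358]
tool_rot: [0.232, 0.973, 0.0, -0.001]
ft_force: [0.0, -0.1, -0.5]
grip_width: 0.0849
grasp_force: 0.0
22.475 [ 0.4741 -0.2894  0.1358] [-0.8921  0.4518  0.0017] [-0.5479  0.3887  0.0295  1.2132 -0.     -0.0791]
carrier_1_mid 0.74 [256. 184.] [ 0.4754 -0.2882  0.031 ] [ 0.4745 -0.2877  0.0351]
tongue 0.71 [255. 106.] [ 0.4174 -0.2598  0.031 ] [ 0.4172 -0.2598  0.0375]  File "<stdin>", line 7
    print(xx,[round(float(np.median(w[...,2][ok&(abs(x-xx)<3)&(abs(y-yy)<3)]))*1000,1) if (ok&(abs(x-xx)<3)&(abs(y-yy)<3)).sum()>3 else None for yy in (-26,-10,10,26)] for _ in [0])if 0 else print(xx,[round(float(np.median(w[...,2][k]))*1000,1) if (k:=ok&(abs(x-xx)<3)&(abs(y-yy)<3)).sum()>3 else None for yy in (-26,-10,10,26)])
             ^^^^^^^^^^^^^^^^^^^^^^^^^^^^^^^^^^^^^^^^^^^^^^^^^^^^^^^^^^^^^^^^^^^^^^^^^^^^^^^^^^^^^^^^^^^^^^^^^^^^^^^^^^^^^^^^^^^^^^^^^^^^^^^^^^^^^^^^^^^^^^^^^^^^^^^^^^^^^^^^^^^^^^^
SyntaxError: Generator expression must be parenthesized
```

View pics/w10.png

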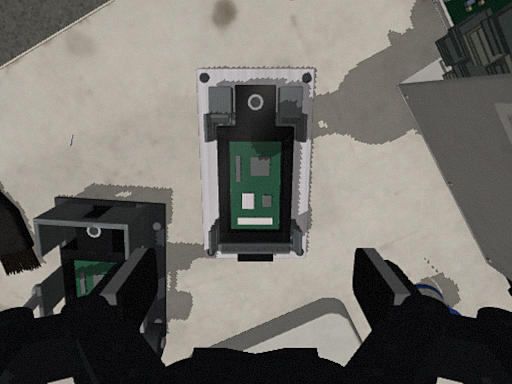

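```bash
python3 - <<'E'
from h import *
exec(open('n.py').read().split('for n in')[0])
p,T=shot('wrist'); w,ok=cloud(p,T)
a=np.radians(-26.9); u=np.array([np.cos(a),np.sin(a)]); v=np.array([-u[1],u[0]])
d=w[...,:2]-[.475,-.290]; x=d@u*1000; y=d@v*1000
for xx in (-70,-42,0,42):
    L=[]
    for yy in (-26,-10,10,26):
        k=ok&(abs(x-xx)<3)&(abs(y-yy)<3); L.append(round(float(np.median(w[...,2][k]))*1000,1) if k.sum()>3 else None)
    print(xx,L)
p,T=shot('top')
for q,z in (('keeper_tab',.196),('carrier_4_mid',.03),('solder_reel',0),('esd_brush',0),('polyimide_tape',0)):
  for r in vision.place_of(p,q)[:1]: print(q,r['score'],atz(p,r['position'],T,z),depth(p,r['position'],T))
E
```

```text
-70 [34.4, 37.2, 37.2, 34.2]
-42 [37.2, 37.1, 37.4, 37.1]
0 [37.2, 35.1, 35.0, 37.1]
42 [37.4, 36.3, 36.6, 37.4]
keeper_tab 0.8 [ 0.5233 -0.4787  0.196 ] [ 0.5216 -0.4762  0.2079]
carrier_4_mid 0.96 [ 0.5001 -0.4719  0.03  ] [ 0.4999 -0.4714  0.0328]
solder_reel 0.84 [ 0.6567 -0.2067  0.    ] [ 0.6512 -0.2083  0.0229]
esd_brush 0.62 [ 0.3724 -0.5248  0.    ] [ 0.3725 -0.5223  0.0119]
```

Flat throughout at about 37 mm (36 mm expected, with the wrist camera reading about 1 mm high), and the keeper is still open.

```bash
python3 -c "
from workcell import workorder
print(workorder.job_done())"
```

```text
the job is handed in; nothing more can be done
None
```

The job is handed in: the bottom carrier lies flat on both nest ledges with its tongue in the key slot, the keeper stands open, and the rest of the stack is still in the magazine; reel and brush re-checked in place, but the tape was not found in the last check.

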